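# Hold the white reference plate flush on the reader's sloped face

### The job

Check the bench reader with its white reference: lift the white plate out of its tray by the fin, bring it between the side rails and above the lower ledge of the reader's sloped face, and tilt it to match whatever slope the face is clamped at. Press gently until it lies flush, centred, with both sprung interlock pins pushed in, and finish still holding it there. Leave the dark plate, the timer and the marker alone.

Things in the scene. Friction and masses are not known exactly. Their poses are not given: they have to be found in the camera images.
- white_plate: White reference plate, the one to use: slab 80 (x) x 50 (y) x 8 (z) mm, 0.06 to 0.13 kg, with a black upright fin in the middle of its back, 30 (x) x 12 (y) x 28 (z) mm, pinched across the 12 mm; top 36 mm above the origin. Origin: centre of the flat underside, which goes on the reader; z points out through the fin. Starts fin up in one bay of the tray; either end may go up the slope.
- dark_plate: Dark reference plate in the tray's other bay, same shape and size with the same black fin but a dark grey slab; to be left where it is.
- tray: Black fixed tray, 104 (x) x 134 (y) x 14 (z) mm, with two bays side by side along y (centres at y = -32 and +32 mm), each 86 x 58 mm, floor 5 mm above the bench; the wall tops stand 1 mm above the backs of the plates. Which plate lies in which bay varies. Origin: centre of its underside.
- reader: Bench reader, fixed: white base 170 (x) x 150 (y) x 30 mm; a yoke carries the tilting head. On its face: side rails along the slope, inner sides at y = +-28 mm, and a lower ledge across, its upper side 43 mm down the slope from the centre; all 5 mm high, leaving the plate 3 mm clearance when centred; upper end open. Clamp knobs reach y = +-70 mm. Display faces its -x. Origin: under its middle.
- timer: Cream clockwork bench timer, 56 x 66 x 70 mm, loose, standing behind the tray; a bystander. Origin: centre of its underside.
- felt_marker: Felt marker, 14 x 128 x 16 mm, loose, lying on the bench behind the tray; a bystander. Origin: centre of its underside.
- pivot (a point): Middle of the head's hinge, with the reader's axes: y along the hinge, x to its rear. The head's flat grey face (108 x 76 mm, window in the middle) lies 28 mm from it: tilted by a, its normal is (-sin a, 0, cos a) and the face's centre is at 28 mm times that. a is clamped somewhere from 0.25 to 0.55 rad, stays fixed, and is not reported: find it by touch or sight.
- pin_lower (a joint): Travel in m of the lower sprung steel interlock pin, 8 mm across, on the face's middle line 28 mm down the slope from its centre: 0 is fully out, 4 mm proud of the face; 0.004 is fully in. It pushes back with 1.2 N when out and 2.4 N when in, and springs out again when freed. Both are fully in only when the plate lies flush.
- pin_upper (a joint): Travel in m of the upper sprung steel interlock pin, 8 mm across, on the face's middle line 28 mm up the slope from its centre: 0 is fully out, 4 mm proud of the face; 0.004 is fully in. It pushes back with 1.2 N when out and 2.4 N when in, and springs out again when freed. Both are fully in only when the plate lies flush.
Things that resemble listed ones, but are neither listed nor needed, are in the scene too. Of the things shaped like the white_plate, the white one is meant.

How it is judged:
By the outcome, as a careful person would: the job done as asked, in the order asked, and still so for the second after the job is handed in, while the arm keeps its last pose, push and grip.
It also fails if it takes over 58 s, if anything falls off the work surface, if the arm or the gripper's body presses on something with over 40 N, if the wrist force passes 120 N, or if a joint passes its speed limit or range.

### The arm

A 6-joint arm with a two-finger parallel gripper is mounted at the origin on a cart in front of the work surface, level with it; the furniture and walls round the work are solid. World frame = base frame: x ahead of the robot, y to its left, z up, the work surface at z = 0. Lengths are in m, angles in rad, forces in N, time in s.
With the tool pointing down it reaches from about 0.25 to 0.725 m from the base axis. Payload 4 kg.
Tool frame: the origin (TCP) lies midway between the tips of the shut fingers; the grasp point (between the pads) lies 19 mm behind it; z points along the fingers, y is the line along which they close (so a half turn about z gives the same grasp; the last joint's range is limited). The gripper opens to 85 mm and grips with 20 to 120 N. Pads are 22 mm wide; open, the fingers measure 114 mm over their backs; the gripper's body (76 mm by 85 mm) begins 54 mm behind the grasp point. The pads swing forward as they close: fully open they stand 13 mm farther back than shut.
Start: joints at [1.273, 0.241, 0.005, 1.335, 0, 1.571], TCP at [0.147, 0.478, 0.231] pointing down, gripper open.
Joint ranges: [-2.72, 2.72], [-1.05, 1.87], [-1.09, 1.28], [-1.99, 2.15], [-1.42, 1.44], [-3.14, 3.14]. Speed limits (rad/s): [2.79, 2.79, 3.14, 3.14, 3.14, 3.14].

### API

Orientations are given as a unit quaternion [x, y, z, w].
In Python, from workcell import get_obs, imaging, workorder gives the robot as it stands.
- The arm moves only by the shell command python3 -m jog FILE, which reads ROWS from the file FILE. ROWS is a JSON list of rows, 1 to 10 of them, each an object with the fields wx, wy, wz (a rotation vector in fractions of the full range, 1 being 60 degrees), sx, sy, sz (the shift in a scale on which 1.0 is 0.5 m), aperture (the finger opening in m); a field left out counts as zero (the opening has to be given); each row is the pose to reach, as a shift and turn from the pose commanded when the command began, along the tool's axes at that moment; what a row does not reach only later rows make up. A row lasts 1/8 s, in which the tool goes at most 0.0625 m and 0.188 rad, less where a joint would pass 70% of its speed; a pose out of reach is approached as far as the arm can. The fingers move at their own pace and stop on an object; the grip force is fixed at half the most. Time passes only in rows, so rows that do not move let the fingers close. It prints the time, the measured TCP pose, the force, the opening and the grip force at its end. A shift or turn number past 1, either way, is cut back to 1. Input that does not fit is refused with a message, and nothing moves.
- get_obs(): the state, without advancing time (a new reading comes with each control period).
- imaging.camera(name): name is "scene" or "top"; returns (picture, depth): 400x640x3 uint8, red, green, blue; 400x640 float32, m along the optical axis (not along the pixel's ray), 0 where there is no reading.
- imaging.calibration(name): a dict with "mtx" (3x3 intrinsics, pixels), "R" (3x3) and "t" (3): a world point X has camera coordinates R X + t. Camera axes: x right, y down, z forward; pixel columns grow to the right and rows downward; lengths in m; the calibration is good to about 2 mm. A picture is of the moment at which its call begins. calibration takes no time and is no camera call.
- workorder.job_done(): hands the job in; it is judged then, once.
The state is a dict: "clock": time; "joint_pos": joint angles; "joint_vel": joint speeds; "tau": joint torques, N m; "eef_pos": TCP position; "tool_rot": TCP orientation; "ft_force": force on the tool from outside, world axes, zero at the start; "ft_torque": the same for the moment, N m; "grip_width": finger opening in m; "grasp_force": force on a finger pad.
Only numpy, scipy, OpenCV 4.12 (cv2) and the standard library are available. Lean on these libraries where they do the work, as an engineer would, in place of code of your own. Each camera call takes 0.05 s, during which the arm holds its last target. There are 200 camera calls.

## Working session

There is one attempt and no reset: what is moved stays moved. The work goes in short steps, Python scripts to look and compute and a shell command to move; the robot and the scene stay as the last step left them, time stands still between calls to the robot, and variables do not carry over. Pictures are saved under pics/ and viewed, at most 10 in all, crops included, and the job is handed in when it is done.

```bash
mkdir -p pics; ls
python3 - <<'E'
from workcell import get_obs, imaging, workorder
import cv2,numpy as np
o=get_obs()
for k in o: print(k,np.round(o[k],4))
for n in("scene","top"):
    p,d=imaging.camera(n); cv2.imwrite(f"pics/{n}0.png",p[:,:,::-1]); np.savez(f"{n}0.npz",p=p,d=d)
    c=imaging.calibration(n); print(n,c)
E
```

```text
pics
clock 0.0
joint_pos [ 1.273   0.2414  0.0037  1.3352 -0.      1.5708]
joint_vel [-0.0001 -0.0002 -0.0001  0.0016 -0.0006 -0.0013]
tau [ 2.40000e-03 -3.72322e+01  2.52406e+01  1.71000e-02  3.00000e-04
  0.00000e+00]
eef_pos [0.1465 0.4774 0.2304]
tool_rot [ 1.483e-01  9.889e-01 -1.100e-03 -2.000e-04]
ft_force [0.3448 0.4394 0.9093]
ft_torque [-0.0296  0.0187 -0.015 ]
grasp_force 0.0
grip_width 0.0856
scene {'mtx': array([[410.78220067,   0.        , 318.42505642],
       [  0.        , 410.78220067, 206.70651105],
       [  0.        ,   0.        ,   1.        ]]), 'R': array([[ 0.67112143, -0.74101307, -0.02226339],
       [-0.45175831, -0.38496887, -0.80480644],
       [ 0.58780137,  0.55018052, -0.59311967]]), 't': array([-0.2957295 ,  0.40484539,  0.62710947])}
top {'mtx': array([[503.81761265,   0.        , 312.83824795],
       [  0.        , 503.81761265, 191.85087645],
       [  0.        ,   0.        ,   1.        ]]), 'R': array([[-0.02543944, -0.99936343, -0.02501155],
       [-0.99100338,  0.02849941, -0.13076732],
       [ 0.13139689,  0.02145989, -0.99109754]]), 't': array([0.16954565, 0.59225908, 1.19902779])}
```

View pics/scene0.png

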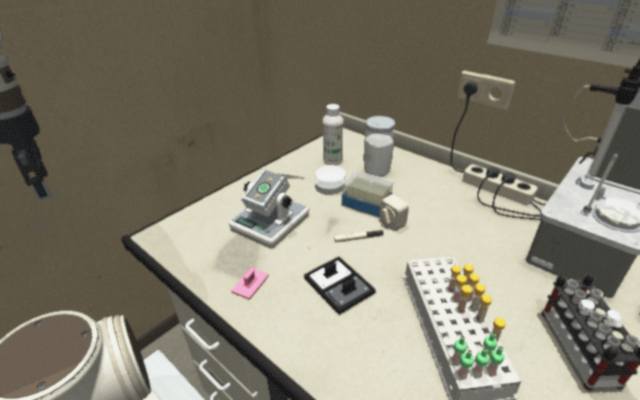

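View pics/top0.png

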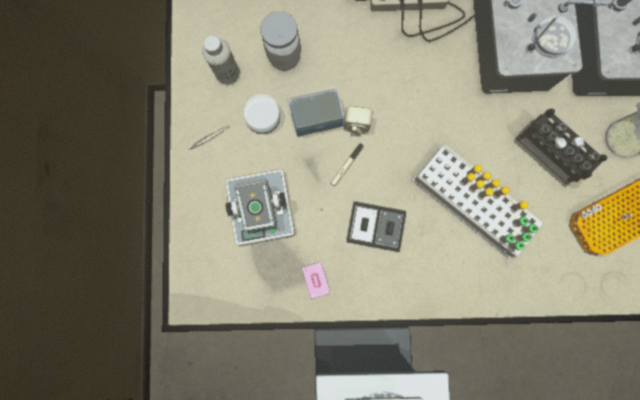

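The candidates are the white plate in the tray's left bay, top (363,223) / scene (328,272), the dark plate at top (390,228), and a pink lookalike on the bench at top (316,280). The white slab in the tray fits the description. The reader is at top (260,205). I'll confirm with an enlarged crop.

```bash
cat > h.py <<'E'
from workcell import get_obs, imaging
import numpy as np, cv2
from scipy.spatial.transform import Rotation as Rn
def pts(n,d,c=None):
    c=c or imaging.calibration(n); v,u=np.mgrid[:400,:640]
    K=c["mtx"]; r=np.stack([(u-K[0,2])/K[0,0],(v-K[1,2])/K[1,1],np.ones_like(u)],-1)*d[...,None]
    return (r-c["t"])@c["R"]
def ray(n,uv,z):
    c=imaging.calibration(n); K=c["mtx"]
    r=np.array([(uv[0]-K[0,2])/K[0,0],(uv[1]-K[1,2])/K[1,1],1])@c["R"]; o=-c["t"]@c["R"]
    return o+r*(z-o[2])/r[2]
E
python3 - <<'E'
from h import *
T=np.load("top0.npz");S=np.load("scene0.npz")
a=cv2.resize(T["p"][160:260,215:415],(800,400),interpolation=cv2.INTER_CUBIC)
b=cv2.resize(S["p"][160:320,220:380][:, :],(400,400))
cv2.imwrite("pics/crop_top.png",a[:,:,::-1])
cv2.imwrite("pics/crop_scene.png",cv2.resize(S["p"][160:320,220:400],(675,600),interpolation=cv2.INTER_CUBIC)[:,:,::-1])
p=pts("top",T["d"]); print(np.median(p[300,200:300],0), p[240,330], "table z")
# white slab
m=cv2.inRange(T["p"],(170,170,170),(255,255,255)); m[:, :345]=0;m[:,410:]=0;m[:195]=0;m[255:]=0
cs,_=cv2.findContours(m,cv2.RETR_EXTERNAL,cv2.CHAIN_APPROX_NONE)
for c in cs:
    if cv2.contourArea(c)>100:print("white",cv2.minAreaRect(c))
# tray: dark
m=(T["p"].max(2)<70).astype(np.uint8); m[:, :340]=0;m[:,415:]=0;m[:195]=0;m[258:]=0
cs,_=cv2.findContours(m,cv2.RETR_EXTERNAL,cv2.CHAIN_APPROX_NONE)
c=max(cs,key=cv2.contourArea); r=cv2.minAreaRect(c); print("tray",r)
bx=cv2.boxPoints(r); W=np.array([ray("top",q,.014) for q in bx]); print(W.round(4),np.linalg.norm(np.diff(W,axis=0),axis=1))
E
```

```text
[ 3.35999979e-01  3.16021514e-01 -2.00646229e-04] [0.47887091 0.11439525 0.00330778] table z
white ((363.0, 248.5), (36.0, 11.0), 0.0)
white ((363.9840393066406, 224.0880126953125), (20.392940521240234, 32.19938659667969), 10.30484676361084)
white ((401.5, 208.0), (26.0, 15.0), 90.0)
white ((371.5, 212.0), (34.0, 53.0), 90.0)
tray ((389.0, 233.0), (0.0, 0.0), 0.0)
[[ 0.4919 -0.0322  0.014 ]
 [ 0.4919 -0.0322  0.014 ]
 [ 0.4919 -0.0322  0.014 ]
 [ 0.4919 -0.0322  0.014 ]] [0. 0. 0.]
```

View pics/crop_top.png

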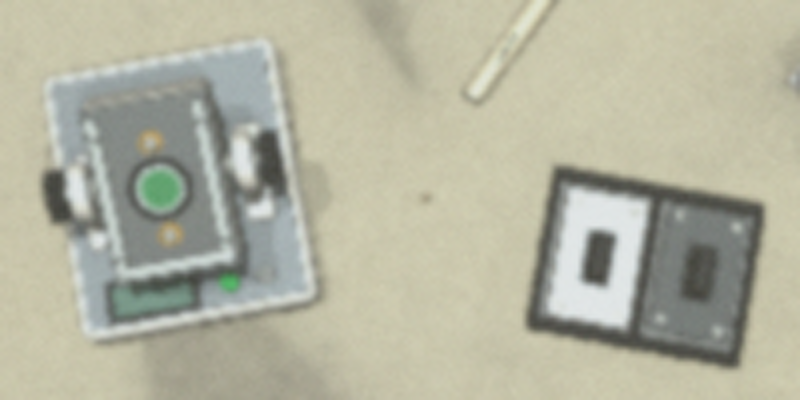

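View pics/crop_scene.png

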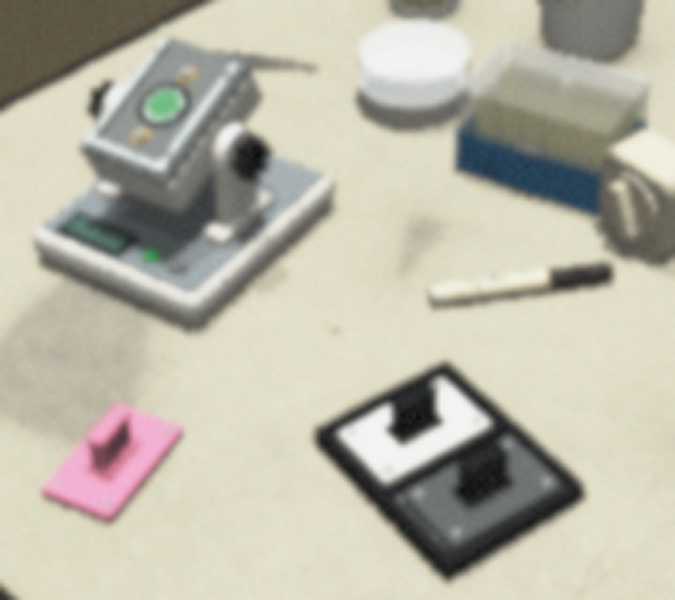

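The crops confirm the white plate: crop (600,260), a white slab with a black fin. The dark plate is at crop (700,270). The reader face centre (green window) is at crop (160,190) in the top view, and its display side faces the robot. Next I'll measure them.

Run:
```python
from h import *
T=np.load("top0.npz");S=np.load("scene0.npz")
# slab via contour
P=T["p"].astype(int)
m=((P.min(2)>170)&(P.max(2)-P.min(2)<22)).astype(np.uint8); k=np.zeros_like(m);k[198:252,350:388]=1;m*=k
cs,_=cv2.findContours(m,cv2.RETR_EXTERNAL,cv2.CHAIN_APPROX_NONE); c=max(cs,key=cv2.contourArea); r=cv2.minAreaRect(c);print(r)
W=np.array([ray("top",q,.013) for q in cv2.boxPoints(r)]);print("slab",W.mean(0).round(4),np.linalg.norm(np.diff(W,axis=0),axis=1).round(4))
for a,b in((0,1),(1,2)): e=W[b]-W[a];print("dir deg",np.degrees(np.arctan2(e[1],e[0])))
hull=np.zeros_like(m);cv2.fillPoly(hull,[cv2.boxPoints(r).astype(int)],1)
f=(hull>0)&(P.max(2)<110);f=cv2.erode(hull,np.ones((5,5)))*f; v,u=np.nonzero(f);print("fin px",u.mean(),v.mean(),len(u),ray("top",(u.mean(),v.mean()),.041))
# tray dark outline
t=((P.max(2)<95)).astype(np.uint8);k[:]=0;k[196:256,340:412]=1;t*=k;t=cv2.morphologyEx(t,cv2.MORPH_CLOSE,np.ones((3,3)))
cs,_=cv2.findContours(t,cv2.RETR_EXTERNAL,cv2.CHAIN_APPROX_NONE);c=max(cs,key=cv2.contourArea);r=cv2.minAreaRect(c)
W=np.array([ray("top",q,.012) for q in cv2.boxPoints(r)]);print("tray",r,W.mean(0).round(4),np.linalg.norm(np.diff(W,axis=0),axis=1).round(4),[np.degrees(np.arctan2(*(W[i+1]-W[i])[1::-1])) for i in(0,1)])
# face planes
for n,D,poly in(("top",T,[(241,190),(263,186),(271,220),(250,223)]),("scene",S,None)):
    p=pts(n,D["d"])
    if n=="scene": poly=[(220+x*180/675,160+y*160/600) for x,y in((172,55),(225,70),(150,145),(103,135))]
    mk=np.zeros((400,640),np.uint8);cv2.fillPoly(mk,[np.array(poly,int)],1)
    q=p[(mk>0)&(D["d"]>0)]
    for _ in range(4):
        A=np.c_[q[:,:2],np.ones(len(q))];s=np.linalg.lstsq(A,q[:,2],rcond=None)[0];e=q[:,2]-A@s;q=q[abs(e)<2*e.std()+1e-4]
    nn=np.array([-s[0],-s[1],1]);nn/=np.linalg.norm(nn);print(n,"tilt",np.arccos(nn[2]),"n",nn,"az",np.degrees(np.arctan2(-nn[1],-nn[0])),"std",e.std(),len(q),"s",s)
    # window
    PP=D["p"].astype(int);g=(PP[...,1]>PP[...,0]+25)&(PP[...,1]>PP[...,2]+10)&(cv2.dilate(mk,np.ones((3,3)))>0)
    v,u=np.nonzero(g);c=imaging.calibration(n);K=c["mtx"];o=-c["t"]@c["R"];rr=np.array([(u.mean()-K[0,2])/K[0,0],(v.mean()-K[1,2])/K[1,1],1])@c["R"]
    tt=(s[2]+s[:2]@o[:2]-o[2])/(rr[2]-s[:2]@rr[:2]);print("window",u.mean(),v.mean(),len(u),(o+tt*rr).round(4))
# base rect at z .03
b=np.array([(45,78),(270,40),(318,297),(90,340)])/4+[215,160]
W=np.array([ray("top",q,.03) for q in b]);print("base",W.mean(0),[(np.linalg.norm(W[(i+1)%4]-W[i]).round(4),np.degrees(np.arctan2(*(W[(i+1)%4]-W[i])[1::-1])).round(1)) for i in range(4)])
```

```text
((363.9840393066406, 224.0880126953125), (20.392940521240234, 32.19938659667969), 10.30484676361084)
slab [0.5159 0.0288 0.013 ] [0.0804 0.0508 0.0803]
dir deg -12.332231257335481
dir deg -101.99425957423554
fin px 364.04761904761904 224.15873015873015 63 [0.51374298 0.03079981 0.041     ]
tray ((376.08544921875, 226.3531036376953), (52.60888671875, 40.033966064453125), 10.539183616638184) [ 0.5096 -0.001   0.012 ] [0.1001 0.1309 0.0996] [np.float64(-12.51204180827058), np.float64(-102.2528663372606)]
top tilt 0.3725131595730375 n [-0.36139221 -0.04313512  0.93141561] az 6.806519560061068 std 0.001897168729682493 691 s [ 0.38800318  0.04631136 -0.11282028]
window 254.57303370786516 206.6629213483146 89 [0.5561 0.2872 0.1162]
scene tilt 0.36903735250521275 n [-0.35794038 -0.04467646  0.93267502] az 7.114600183831738 std 0.0012172895131984897 343 s [ 0.38377824  0.04790142 -0.11059212]
window 263.1803278688525 187.34426229508196 61 [0.5535 0.2879 0.1156]
base [0.56421137 0.2853396  0.03      ] [(np.float64(0.1428), np.float64(-82.0)), (np.float64(0.1633), np.float64(-170.6)), (np.float64(0.1426), np.float64(99.1)), (np.float64(0.1661), np.float64(9.5))]
```

```bash
cat >> h.py <<'E'
def tool(yaw_y,tilt=0,yaw_r=0):
    """tool y along yaw_y (deg) in the plane; z = -n of a face tilted by tilt, reader yaw = yaw_y-90"""
    R0=Rn.from_euler("z",yaw_y-90,degrees=True)*Rn.from_euler("y",-tilt)
    return R0*Rn.from_matrix(np.c_[[-1,0,0],[0,1,0],[0,0,-1]])
def delta(p,R):
    o=get_obs();C=Rn.from_quat(o["tool_rot"])
    print("rv",(C.inv()*R).as_rotvec().round(4),"d",C.inv().apply(np.array(p)-o["eef_pos"]).round(4))
E
python3 - <<'E'
from h import *
C=Rn.from_quat(get_obs()["tool_rot"]).as_matrix();print(C.round(3))
delta([.515,.0295,.12],tool(77.7))
# reader yaw from base outline
T=np.load("top0.npz");p=pts("top",T["d"]);z=p[...,2]
m=((z>.018)&(z<.036)).astype(np.uint8);k=np.zeros_like(m);k[160:255,215:305]=1;m*=k
m=cv2.morphologyEx(m,cv2.MORPH_OPEN,np.ones((3,3)))
c=np.vstack([q for q in cv2.findContours(m,cv2.RETR_EXTERNAL,cv2.CHAIN_APPROX_NONE)[0]])
r=cv2.minAreaRect(c);W=np.array([ray("top",q,.03) for q in cv2.boxPoints(r)]);print(r,W.mean(0),[(np.linalg.norm(W[i+1]-W[i]).round(4),np.degrees(np.arctan2(*(W[i+1]-W[i])[1::-1])).round(1)) for i in range(3)])
# rails: bright pixels on the face
P=T["p"].astype(int);s=np.array([.386,.047,-.1117]);e=z-p[...,:2]@s[:2]-s[2]
m=(P.min(2)>175)&(abs(e)<.012);m[:178]=0;m[236:]=0;m[:,:232]=0;m[:,280:]=0
v,u=np.nonzero(m);q=p[m]
for y in (0,):
    d=np.radians(9);a=(q[:,:2]-[.555,.2875])@np.array([[np.cos(d),-np.sin(d)],[np.sin(d),np.cos(d)]])
    for sgn in(1,-1):
        w=(abs(a[:,1]*sgn-.0305)<.007)&(abs(a[:,0])<.033);f=np.polyfit(a[w,0],a[w,1],1);print("rail",sgn,w.sum(),"yaw",9+np.degrees(np.arctan(f[0])),"y off",f[1])
E
```

```text
[[-0.956  0.293 -0.001]
 [ 0.293  0.956 -0.002]
 [-0.    -0.002 -1.   ]]
rv [-0.0019 -0.0001 -0.0832] d [-0.4837 -0.3199  0.1111]
((259.0352478027344, 206.6996612548828), (67.89212799072266, 60.18764877319336), 79.99201965332031) [0.56555119 0.28819817 0.03      ] [(np.float64(0.1507), np.float64(-81.6)), (np.float64(0.1697), np.float64(-171.2)), (np.float64(0.148), np.float64(98.5))]
rail 1 58 yaw 8.286631910874476 y off 0.031038944953799653
rail -1 57 yaw 9.084982066060116 y off -0.031310876096207946
```

The rows are not in the units I measure in: shifts go in shares of 0.5 m and turns go in shares of 60 degrees. I convert before sending: -0.4837 m is -0.9674, -0.3199 m is -0.6398, -0.083 rad is -0.0793.

```bash
echo '[{"wz": -0.0382, "sx": -0.484, "sy": -0.32, "aperture": 0.04}, {"wz": -0.0793, "sx": -0.9674, "sy": -0.6398, "sz": 0.1, "aperture": 0.04}, {"wz": -0.0793, "sx": -0.9674, "sy": -0.6398, "sz": 0.22, "aperture": 0.04}, {"wz": -0.0793, "sx": -0.9674, "sy": -0.6398, "sz": 0.22, "aperture": 0.04}, {"wz": -0.0793, "sx": -0.9674, "sy": -0.6398, "sz": 0.22, "aperture": 0.04}, {"wz": -0.0793, "sx": -0.9674, "sy": -0.6398, "sz": 0.22, "aperture": 0.04}, {"wz": -0.0793, "sx": -0.9674, "sy": -0.6398, "sz": 0.22, "aperture": 0.04}, {"wz": -0.0793, "sx": -0.9674, "sy": -0.6398, "sz": 0.22, "aperture": 0.04}, {"wz": -0.0793, "sx": -0.9674, "sy": -0.6398, "sz": 0.22, "aperture": 0.04}, {"wz": -0.0793, "sx": -0.9674, "sy": -0.6398, "sz": 0.22, "aperture": 0.04}]' > m.json && python3 -m jog m.json; echo '[{"aperture": 0.04}]' > m.json && python3 -m jog m.json; python3 -c "
from h import *
delta([.515,.0295,.05],tool(77.7)); print(get_obs()['joint_pos'].round(2))"
```

```text
clock: 1.35
eef_pos: [0.5162, 0.0275, 0.1199]
tool_rot: [0.109, 0.994, -0.0, -0.001]
ft_force: [-0.4, -0.2, -0.7]
grip_width: 0.0399
grasp_force: 0.0
clock: 1.48
eef_pos: [0.5155, 0.0285, 0.12]
tool_rot: [0.109, 0.994, -0.0, -0.001]
ft_force: [-0.3, 0.3, 0.6]
grip_width: 0.0401
grasp_force: 0.0
rv [-0.0006 -0.002  -0.0038] d [0.0005 0.001  0.07  ]
[ 0.06  0.35 -0.15  1.08 -0.    0.27]
```

Scaled: 0.062 m is 0.124, 0.04 m is 0.08.

```bash
echo '[{"sy": 0.002, "sz": 0.08, "aperture": 0.04}, {"sy": 0.002, "sz": 0.124, "aperture": 0.04}, {"sy": 0.002, "sz": 0.124, "aperture": 0.04}]' > m.json && python3 -m jog m.json; python3 -c "
from h import *
p,d=imaging.camera('scene');np.savez('s1.npz',p=p,d=d)
cv2.imwrite('pics/s1.png',cv2.resize(p[200:320,270:400],(780,720),interpolation=cv2.INTER_CUBIC)[:600,:,::-1])
delta([.515,.0295,.0165],tool(77.7))"
```

```text
clock: 1.85
eef_pos: [0.5128, 0.0321, 0.0577]
tool_rot: [0.106, 0.994, -0.0, -0.003]
ft_force: [-0.6, -0.3, 0.8]
grip_width: 0.0399
grasp_force: 0.0
rv [-0.0003 -0.0021  0.0012] d [-0.0014 -0.0024  0.0426]
```

View pics/s1.png

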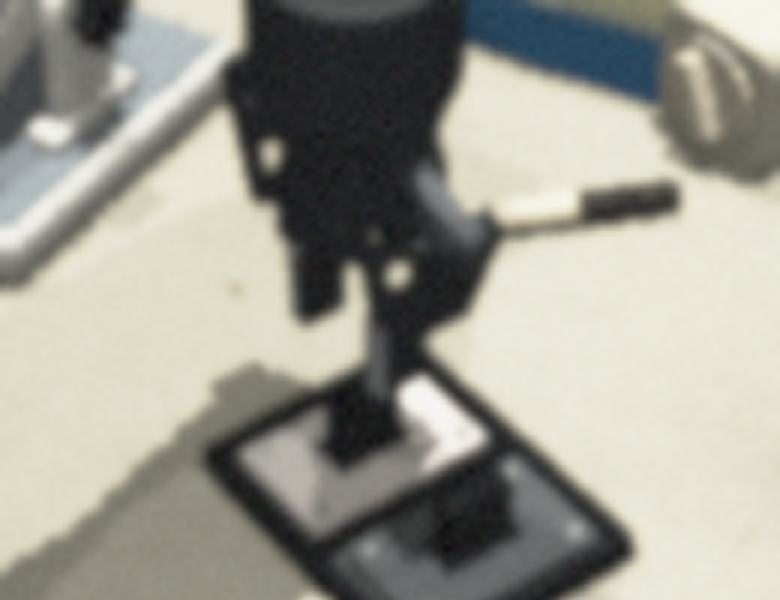

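The fingers (crop (320,290) and (410,290)) straddle the fin of the white plate at (365,420). I'll let it settle, then descend.

```bash
echo '[{"aperture": 0.04}, {"aperture": 0.04}]' > m.json && python3 -m jog m.json;python3 -c "
from h import *
delta([.515,.0295,.0165],tool(77.7))"
```

```text
clock: 2.15
eef_pos: [0.5164, 0.0315, 0.0606]
tool_rot: [0.107, 0.994, 0.0, 0.001]
ft_force: [-0.2, 0.5, 0.3]
grip_width: 0.0402
grasp_force: 0.0
rv [0.0007 0.0024 0.0003] d [ 0.001  -0.0023  0.0441]
```

Scaled: 0.0415 m is 0.083, 0.035 m is 0.07.

```bash
echo '[{"sy": -0.002, "sz": 0.04, "aperture": 0.04}, {"sy": -0.002, "sz": 0.07, "aperture": 0.04}, {"sy": -0.002, "sz": 0.083, "aperture": 0.04}, {"sy": -0.002, "sz": 0.083, "aperture": 0.04}, {"sy": -0.002, "sz": 0.083, "aperture": 0.04}]' > m.json && python3 -m jog m.json; echo '[{"aperture": 0.02}, {"aperture": 0.005}, {"aperture": 0.005}, {"aperture": 0.005}, {"aperture": 0.005}, {"aperture": 0.005}]' > m.json && python3 -m jog m.json
```

```text
clock: 2.78
eef_pos: [0.5157, 0.0303, 0.0182]
tool_rot: [0.107, 0.994, 0.0, 0.0]
ft_force: [0.3, 0.9, -0.3]
grip_width: 0.0399
grasp_force: 0.0
clock: 3.52
eef_pos: [0.5159, 0.0303, 0.0185]
tool_rot: [0.107, 0.994, 0.0, 0.001]
ft_force: [-0.3, 0.2, 6.0]
grip_width: 0.0107
grasp_force: 61.2
```

Scaled: -0.22 m is -0.44, -0.02 m is -0.04.

```bash
echo '[{"sz": -0.04, "aperture": 0.005}, {"sz": -0.12, "aperture": 0.005}, {"sz": -0.24, "aperture": 0.005}, {"sz": -0.36, "aperture": 0.005}, {"sz": -0.44, "aperture": 0.005}, {"sz": -0.44, "aperture": 0.005}]' > m.json && python3 -m jog m.json
python3 - <<'E'
from h import *
R=tool(98.6,.371);z=R.as_matrix()[:,2];print(z)
delta(np.array([.555,.2875,.116])-z*.0475,R)
p,d=imaging.camera('scene');np.savez('s2.npz',p=p,d=d)
cv2.imwrite('pics/s2.png',cv2.resize(p[100:320,220:420],(545,600),interpolation=cv2.INTER_CUBIC)[...,::-1])
E
```

```text
clock: 4.28
eef_pos: [0.5172, 0.0304, 0.2413]
tool_rot: [0.107, 0.994, 0.001, 0.004]
ft_force: [-0.6, -0.2, -1.3]
grip_width: 0.0106
grasp_force: 60.4
[ 0.35847123  0.05421368 -0.93196526]
rv [-0.0669 -0.3596 -0.3607] d [0.0346 0.2529 0.0813]
```

View pics/s2.png

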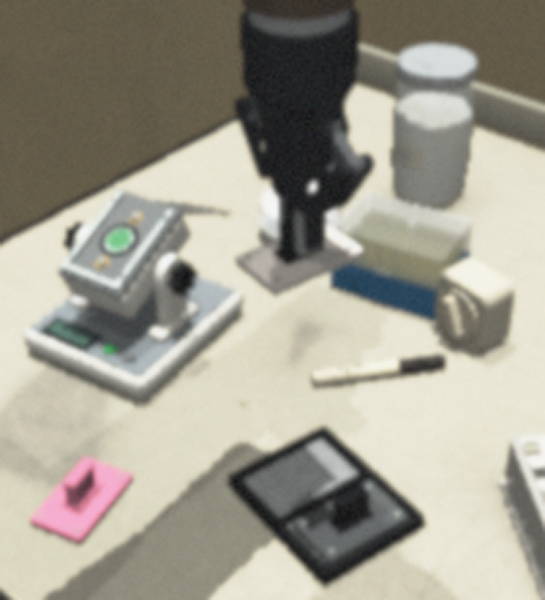

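The white plate hangs from the gripper at crop (295,260) and the left bay is empty. The dark plate is still in its own bay. Next is the plate's offset in the hand.

Run:
```python
from h import *
S=np.load('s2.npz');p=pts('scene',S['d']);o=get_obs();C=Rn.from_quat(o["tool_rot"])
q=C.inv().apply((p.reshape(-1,3)-o["eef_pos"]));P=S['p'].reshape(-1,3)
m=(abs(q[:,0])<.06)&(abs(q[:,1])<.045)&(q[:,2]>-.004)&(q[:,2]<.02)&(S['d'].ravel()>0)&(P.min(1)>80)
print(m.sum());w=q[m];print(np.percentile(w,[1,3,50,97,99],axis=0).round(4))
t=w[(abs(w[:,2]-np.median(w[:,2]))<.004)]
A=np.c_[t[:,:2],np.ones(len(t))];s=np.linalg.lstsq(A,t[:,2],rcond=None)[0];print("back plane slope x,y,z0",s)
mi=np.zeros(400*640,np.uint8);mi[m]=1;mi=cv2.morphologyEx(mi.reshape(400,640),cv2.MORPH_CLOSE,np.ones((5,5)));c=max(cv2.findContours(mi,0,cv2.CHAIN_APPROX_NONE)[0],key=cv2.contourArea)
ap=cv2.approxPolyDP(cv2.convexHull(c),3,True)[:,0];
for uv in ap: print(uv,C.inv().apply(ray('scene',uv,o["eef_pos"][2]-s[2])-o["eef_pos"]).round(4))
```

```text
523
[[-0.0376 -0.0249  0.0017]
 [-0.0362 -0.0246  0.0023]
 [ 0.0161 -0.011   0.0041]
 [ 0.0407  0.0229  0.0102]
 [ 0.0411  0.025   0.0111]]
back plane slope x,y,z0 [ 0.01235427 -0.02476617  0.00390932]
[352 190] [-0.0388 -0.0207  0.004 ]
[323 207] [ 0.0401 -0.0317  0.0038]
[306 196] [0.0453 0.0174 0.0038]
[340 182] [-0.0378  0.0166  0.004 ]
```

Scaled: 0.2529 m is 0.5058, 0.24 m is 0.48, -0.3607 rad is -0.3444.

```bash
echo '[{"wx": -0.021, "wy": -0.1146, "wz": -0.1146, "sx": 0.02, "sy": 0.12, "aperture": 0.005}, {"wx": -0.042, "wy": -0.2292, "wz": -0.2292, "sx": 0.04, "sy": 0.24, "aperture": 0.005}, {"wx": -0.0639, "wy": -0.3434, "wz": -0.3444, "sx": 0.06, "sy": 0.36, "aperture": 0.005}, {"wx": -0.0639, "wy": -0.3434, "wz": -0.3444, "sx": 0.068, "sy": 0.48, "sz": 0.04, "aperture": 0.005}, {"wx": -0.0639, "wy": -0.3434, "wz": -0.3444, "sx": 0.068, "sy": 0.5058, "sz": 0.1, "aperture": 0.005}, {"wx": -0.0639, "wy": -0.3434, "wz": -0.3444, "sx": 0.068, "sy": 0.5058, "sz": 0.16, "aperture": 0.005}, {"wx": -0.0639, "wy": -0.3434, "wz": -0.3444, "sx": 0.068, "sy": 0.5058, "sz": 0.16, "aperture": 0.005}, {"wx": -0.0639, "wy": -0.3434, "wz": -0.3444, "sx": 0.068, "sy": 0.5058, "sz": 0.16, "aperture": 0.005}]' > m.json && python3 -m jog m.json; echo '[{"aperture": 0.005}, {"aperture": 0.005}]' > m.json && python3 -m jog m.json
cat > look.py <<'E'
from h import *
import sys
R=tool(98.6,.371);C=R.as_matrix();c=np.array([.555,.2875,.116])
delta(c-C[:,2]*.012,R);o=get_obs();print(o["joint_pos"].round(2),"F tool",(Rn.from_quat(o["tool_rot"]).inv().apply(o["ft_force"])).round(2),"M",Rn.from_quat(o["tool_rot"]).inv().apply(o["ft_torque"]).round(3))
E
cat > plate.py <<'E'
from h import *
import sys
# plate edges vs rails in both views, in face coordinates (x up slope, y left, z out), by depth
R=tool(98.6,.371);C=R.as_matrix()@np.diag([-1,1,-1]);c=np.array([.555,.2875,.116])
out=[]
for n in("top","scene"):
    p,d=imaging.camera(n);np.savez(f"{n}_{sys.argv[1]}.npz",p=p,d=d)
    uv=imaging.calibration(n);q=uv["mtx"]@(uv["R"]@c+uv["t"]);u,v=(q[:2]/q[2]).astype(int);r=38
    out.append(cv2.resize(p[v-r:v+r,u-r:u+r],(400,400),interpolation=cv2.INTER_CUBIC))
cv2.imwrite(f"pics/{sys.argv[1]}.png",np.hstack(out)[...,::-1])
E
python3 look.py; python3 plate.py hover
```

```text
clock: 5.32
eef_pos: [0.5358, 0.2842, 0.1574]
tool_rot: [-0.074, 0.981, 0.014, 0.18]
ft_force: [-0.4, -1.1, -0.5]
grip_width: 0.0107
grasp_force: 60.4
clock: 5.58
eef_pos: [0.5367, 0.2847, 0.1593]
tool_rot: [-0.073, 0.981, 0.014, 0.181]
ft_force: [0.5, -0.4, -0.6]
grip_width: 0.0108
grasp_force: 60.4
rv [ 0.0013 -0.005  -0.0011] d [-0.0017  0.      0.035 ]
[ 0.56  0.26 -0.24  0.73 -0.14  0.38] F tool [-0.16 -0.44  0.71] M [ 0.04   0.419 -0.033]
```

View pics/hover.png

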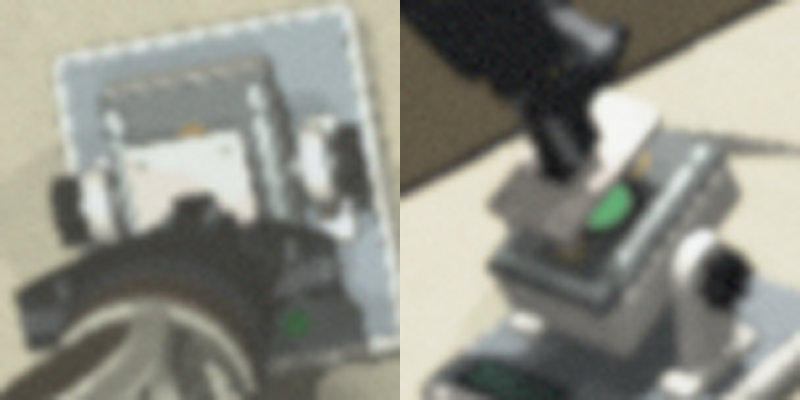

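The view shows the plate hovering above the face between the rails: top panel, plate front edge x 125–250 and rails 115–258. It looks parallel to the slope in the scene panel. I'll check the numbers for centring before going down.

Run:
```python
from h import *
R=tool(98.6,.371);C=R.as_matrix()@np.diag([-1,1,-1]);c=np.array([.555,.2875,.116])
def rp(n,uv,h):  # ray onto plane h above face, in face coords
    k=imaging.calibration(n);K=k["mtx"];r=np.array([(uv[0]-K[0,2])/K[0,0],(uv[1]-K[1,2])/K[1,1],1])@k["R"];o=-k["t"]@k["R"]
    r=C.T@r;o=C.T@(o-c);return o+r*(h-o[2])/r[2]
for n in("top","scene"):
    P=np.load(n+"0.npz")["p"].astype(int);d=np.load(n+"0.npz")["d"]
    m=(P[...,0]-P[...,2]>45)&(P[...,0]>P[...,1]+8);q=(pts(n,d)-c)@C;m&=(abs(q[...,0])<.045)&(abs(q[...,1])<.02)&(abs(q[...,2])<.02)
    for sg in(1,-1):
        v,u=np.nonzero(m&(q[...,0]*sg>0));print(n,"pin",sg,len(u),rp(n,(u.mean(),v.mean()),.001).round(4))
    h=np.load(n+"_hover.npz");q=(pts(n,h["d"])-c)@C;W=h["p"].min(2)>(150 if n=="top" else 120)
    m=W&(abs(q[...,0])<.055)&(abs(q[...,1])<.035)&(q[...,2]>.03)&(q[...,2]<.055);w=q[m];print(n,"plate",m.sum(),np.percentile(w,[1,50,99],axis=0).round(4).tolist())
    A=np.c_[w[:,:2],np.ones(len(w))];print("slope",np.linalg.lstsq(A,w[:,2],rcond=None)[0])
    v,u=np.nonzero(m);e=np.array([rp(n,(a,b),.043) for a,b in zip(u,v)]);print("ext",e.min(0).round(4),e.max(0).round(4))
```

```text
top pin 1 10 [ 0.0322 -0.0013  0.001 ]
top pin -1 9 [-0.0245 -0.0022  0.001 ]
top plate 313 [[0.0028, -0.0249, 0.0354], [0.0241, -0.0016, 0.0404], [0.0392, 0.0242, 0.0474]]
slope [-0.00671207  0.0164384   0.0405241 ]
ext [ 0.0013 -0.0259  0.043 ] [0.0403 0.0244 0.043 ]
scene pin 1 1 [ 0.0285 -0.0039  0.001 ]
scene pin -1 2 [-0.0274 -0.005   0.001 ]
scene plate 221 [[-0.0439, -0.0261, 0.0338], [0.0053, -0.0165, 0.0403], [0.0349, 0.0239, 0.0438]]
slope [-0.0088326   0.00801208  0.04008168]
ext [-0.0481 -0.0321  0.043 ] [0.0338 0.0226 0.043 ]
```

Scaled: 0.026 m is 0.052, -0.0025 m is -0.005.

```bash
echo '[{"sx": -0.005, "aperture": 0.005}, {"sx": -0.005, "sz": 0.024, "aperture": 0.005}, {"sx": -0.005, "sz": 0.04, "aperture": 0.005}, {"sx": -0.005, "sz": 0.052, "aperture": 0.005}, {"sx": -0.005, "sz": 0.052, "aperture": 0.005}, {"sx": -0.005, "sz": 0.052, "aperture": 0.005}]' > m.json && python3 -m jog m.json; python3 look.py; echo '[{"sz": 0.002, "aperture": 0.005}, {"sz": 0.002, "aperture": 0.005}]' > m.json && python3 -m jog m.json; python3 look.py;echo '[{"sz": 0.002, "aperture": 0.005}, {"sz": 0.002, "aperture": 0.005}]' > m.json && python3 -m jog m.json; python3 look.py;echo '[{"sz": 0.002, "aperture": 0.005}, {"sz": 0.002, "aperture": 0.005}]' > m.json && python3 -m jog m.json; python3 look.py
```

```text
clock: 6.42
eef_pos: [0.5474, 0.2864, 0.1344]
tool_rot: [-0.074, 0.981, 0.014, 0.18]
ft_force: [0.3, 0.1, -1.5]
grip_width: 0.0107
grasp_force: 60.4
rv [ 0.0005 -0.0072 -0.0002] d [-0.0005 -0.      0.0079]
[ 0.55  0.3  -0.25  0.68 -0.14  0.38] F tool [0.28 0.04 1.5 ] M [-0.     0.376 -0.004]
clock: 6.68
eef_pos: [0.5478, 0.2864, 0.1336]
tool_rot: [-0.074, 0.981, 0.014, 0.18]
ft_force: [-0.1, 0.1, -0.6]
grip_width: 0.0112
grasp_force: 60.4
rv [ 0.0006 -0.007  -0.0002] d [-0.0005 -0.      0.0071]
[ 0.55  0.3  -0.25  0.68 -0.14  0.38] F tool [0.34 0.16 0.53] M [ 0.017  0.384 -0.021]
clock: 6.92
eef_pos: [0.5482, 0.2865, 0.1328]
tool_rot: [-0.074, 0.981, 0.014, 0.181]
ft_force: [-0.3, -0.4, 0.5]
grip_width: 0.0108
grasp_force: 60.5
rv [ 0.0007 -0.0068 -0.0003] d [-0.0004 -0.      0.0061]
[ 0.55  0.3  -0.25  0.68 -0.14  0.38] F tool [ 0.14 -0.39 -0.63] M [ 0.026  0.454 -0.028]
clock: 7.18
eef_pos: [0.5486, 0.2866, 0.1319]
tool_rot: [-0.074, 0.981, 0.014, 0.181]
ft_force: [-0.8, 0.3, 2.0]
grip_width: 0.0108
grasp_force: 60.7
rv [ 0.0007 -0.0068 -0.0003] d [-0.0003 -0.0001  0.0052]
[ 0.55  0.3  -0.25  0.68 -0.14  0.38] F tool [-0.07  0.45 -2.13] M [ 0.021  0.473 -0.039]
```

```bash
cat > f.py <<'E'
from h import *
o=get_obs();C=Rn.from_quat(o["tool_rot"]);R=tool(98.6,.371)
print("F",C.inv().apply(o["ft_force"]).round(2),"M",C.inv().apply(o["ft_torque"]).round(3),"pos",R.inv().apply(o["eef_pos"]-np.array([.555,.2875,.116])).round(4),"rot",(R.inv()*C).as_rotvec().round(4))
E
echo '[{"sz": 0.002, "aperture": 0.005}, {"sz": 0.002, "aperture": 0.005}]' > m.json && python3 -m jog m.json>/dev/null; python3 f.py
echo '[{"sx": 0.002, "aperture": 0.005}, {"sx": 0.002, "aperture": 0.005}]' > m.json && python3 -m jog m.json>/dev/null; python3 f.py
echo '[{"sx": 0.002, "aperture": 0.005}, {"sx": 0.002, "aperture": 0.005}]' > m.json && python3 -m jog m.json>/dev/null; python3 f.py
echo '[{"sx": 0.002, "aperture": 0.005}, {"sx": 0.002, "aperture": 0.005}]' > m.json && python3 -m jog m.json>/dev/null; python3 f.py
```

```text
F [ 1.1   0.06 -1.91] M [0.005 0.457 0.008] pos [ 0.0003  0.     -0.0161] rot [-0.0007  0.0068  0.0003]
F [-1.64 -0.57 -2.5 ] M [ 0.067 -0.071 -0.036] pos [ 0.0004  0.0001 -0.0163] rot [-0.0007  0.0051  0.0006]
F [-2.7  -0.47 -2.43] M [-0.016 -0.208 -0.013] pos [ 0.002   0.0001 -0.0162] rot [-0.0009  0.0061  0.0004]
F [-5.06 -0.55 -1.86] M [ 0.011 -0.812 -0.041] pos [ 0.0021  0.0002 -0.0163] rot [-0.0009  0.0046  0.0007]
```

```bash
python3 plate.py ledge
```

```text
(no output)
```

View pics/ledge.png

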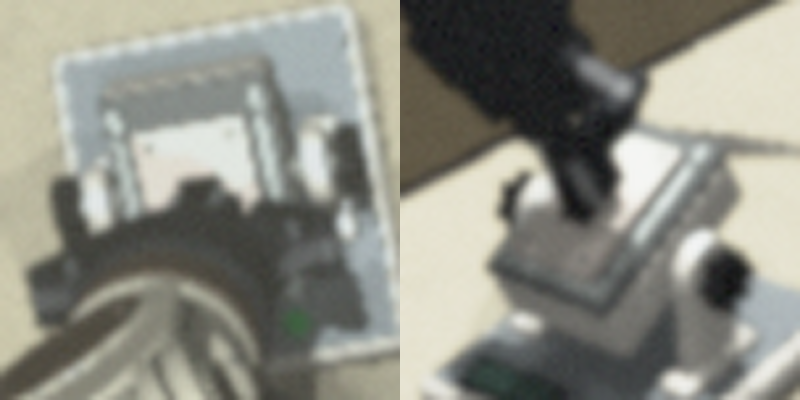

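Scaled: -0.002 m is -0.004.

```bash
echo '[{"sx": -0.004, "aperture": 0.005}, {"sx": -0.004, "aperture": 0.005}]' > m.json && python3 -m jog m.json>/dev/null; python3 f.py
echo '[{"sx": -0.002, "aperture": 0.005}, {"sx": -0.002, "aperture": 0.005}]' > m.json && python3 -m jog m.json>/dev/null; python3 f.py
echo '[{"sx": -0.003, "aperture": 0.005}, {"sx": -0.003, "aperture": 0.005}]' > m.json && python3 -m jog m.json>/dev/null; python3 f.py
echo '[{"sx": -0.003, "aperture": 0.005}, {"sx": -0.003, "aperture": 0.005}]' > m.json && python3 -m jog m.json>/dev/null; python3 f.py
python3 - <<'E'
from h import *
R=tool(98.6,.371);C=R.as_matrix()@np.diag([-1,1,-1]);c=np.array([.555,.2875,.116])
# luminance profile along slope at y lines, sampled by projecting face points (h=.009 plate back / .005 ledge)
for n,tag in(("scene","ledge"),("top","ledge")):
    k=imaging.calibration(n);g=cv2.cvtColor(np.load(f"{n}_{tag}.npz")["p"],cv2.COLOR_RGB2GRAY)
    for h in(.011,):
        xs=np.arange(-.052,.060,.002) if n=="scene" else np.arange(.02,.062,.002)
        acc=[]
        for x in xs:
            s=[]
            for y in (np.linspace(-.02,-.01,6)):
                q=k["mtx"]@(k["R"]@(c+C@[x,y,h])+k["t"]);s.append(cv2.getRectSubPix(g,(1,1),(q[0]/q[2],q[1]/q[2]))[0,0])
            acc.append(int(np.mean(s)))
        print(n,h,[(int(round(x*1000)),a) for x,a in zip(xs,acc)])
E
```

```text
F [-3.42  0.86 -3.35] M [-0.083 -0.188 -0.006] pos [ 0.002   0.0002 -0.0159] rot [-0.001   0.0083 -0.    ]
F [-0.01  1.35 -3.83] M [-0.264  0.388 -0.023] pos [ 0.002   0.0001 -0.0155] rot [-0.0008  0.01   -0.0004]
F [ 3.51  1.21 -3.31] M [-0.227  0.945 -0.002] pos [ 0.001  -0.0003 -0.0152] rot [ 0.0002  0.011  -0.0006]
F [ 3.14 -0.77 -3.47] M [ 0.069  0.971 -0.007] pos [-0.0018 -0.0006 -0.0156] rot [0.0006 0.0085 0.0003]
scene 0.011 [(-52, 103), (-50, 110), (-48, 112), (-46, 117), (-44, 122), (-42, 125), (-40, 125), (-38, 124), (-36, 126), (-34, 128), (-32, 129), (-30, 127), (-28, 125), (-26, 121), (-24, 118), (-22, 115), (-20, 113), (-18, 117), (-16, 125), (-14, 132), (-12, 135), (-10, 137), (-8, 139), (-6, 146), (-4, 157), (-2, 173), (0, 194), (2, 212), (4, 224), (6, 231), (8, 236), (10, 239), (12, 242), (14, 243), (16, 244), (18, 244), (20, 244), (22, 243), (24, 243), (26, 242), (28, 240), (30, 239), (32, 234), (34, 220), (36, 197), (38, 176), (40, 167), (42, 172), (44, 183), (46, 196), (48, 209), (50, 219), (52, 222), (54, 223), (56, 223), (58, 223)]
top 0.011 [(20, 228), (22, 228), (24, 228), (26, 227), (28, 225), (30, 222), (32, 221), (34, 222), (36, 218), (38, 195), (40, 160), (42, 141), (44, 137), (46, 137), (48, 138), (50, 138), (52, 138), (54, 139), (56, 147), (58, 155), (60, 156)]
```

Scaled: 0.001 m is 0.002.

```bash
for i in 1 2 3 4; do echo '[{"sx": 0.002, "aperture": 0.005}, {"sx": 0.002, "aperture": 0.005}]' > m.json && python3 -m jog m.json>/dev/null; python3 f.py; done
for i in 1 2 3; do echo '[{"sx": 0.002, "aperture": 0.005}, {"sx": 0.002, "aperture": 0.005}, {"sx": 0.002, "aperture": 0.005}]' > m.json && python3 -m jog m.json>/dev/null; python3 f.py; done
```

```text
F [ 1.24 -1.6  -3.11] M [ 0.355  0.692 -0.069] pos [-0.0019 -0.0005 -0.016 ] rot [0.0005 0.0065 0.0007]
F [-0.6  -2.63 -3.85] M [ 0.411  0.154 -0.   ] pos [-0.0016 -0.0002 -0.0163] rot [-0.0001  0.0051  0.001 ]
F [-1.49 -0.1  -2.07] M [ 0.159 -0.105  0.009] pos [-0.0005  0.0004 -0.0163] rot [-0.0014  0.0053  0.0005]
F [-2.85  0.29 -3.72] M [-0.073 -0.241  0.061] pos [ 0.0011  0.0005 -0.0162] rot [-0.0016  0.0064  0.0001]
F [-2.89  1.04 -3.16] M [-0.286 -0.356  0.003] pos [ 0.0021  0.0004 -0.0161] rot [-0.0013  0.0064  0.0002]
F [-7.35  2.22 -1.9 ] M [-0.355 -1.097  0.032] pos [ 0.0022  0.0004 -0.0163] rot [-0.0013  0.0048  0.0006]
F [-7.26  1.37 -0.08] M [-0.365 -1.41  -0.083] pos [ 0.0023  0.0004 -0.0165] rot [-0.0013  0.0031  0.001 ]
```

The stop is hard and repeatable at tool x = +2.1 mm, so that is the ledge and the centre is at −0.9 mm. I'll lift clear, recentre, then feel for the rails the same way.

Scaled: -0.0052 m is -0.0104, -0.004 m is -0.008.

```bash
echo '[{"sx": -0.006, "aperture": 0.005}, {"sx": -0.0104, "sz": -0.008, "aperture": 0.005}, {"sx": -0.0104, "sz": -0.008, "aperture": 0.005}, {"sx": -0.0104, "sz": -0.008, "aperture": 0.005}]' > m.json && python3 -m jog m.json>/dev/null; python3 f.py
echo '[{"sz": 0.007, "aperture": 0.005}, {"sy": 0.004, "sz": 0.007, "aperture": 0.005}, {"sy": 0.004, "sz": 0.007, "aperture": 0.005}]' > m.json && python3 -m jog m.json>/dev/null; python3 f.py
for i in 1 2 3; do echo '[{"sy": 0.002, "aperture": 0.005}, {"sy": 0.002, "aperture": 0.005}, {"sy": 0.002, "aperture": 0.005}]' > m.json && python3 -m jog m.json>/dev/null; python3 f.py; done
```

```text
F [0.67 0.39 0.68] M [ 0.041  0.416 -0.009] pos [ 0.0015 -0.0009 -0.0189] rot [ 0.0013  0.0111 -0.0002]
F [ 1.47 -3.01 -2.66] M [0.438 0.784 0.031] pos [-0.0003  0.0017 -0.0164] rot [0.0001 0.008  0.0002]
F [ 1.24 -2.65 -3.23] M [ 0.637  0.654 -0.036] pos [-0.0007  0.0028 -0.0165] rot [-0.0001  0.0072  0.0002]
F [ 0.97 -4.79 -4.38] M [ 1.101  0.644 -0.112] pos [-0.0007  0.0029 -0.0165] rot [0.0018 0.0071 0.0006]
F [ 1.24 -7.28 -3.87] M [ 1.586  0.559 -0.13 ] pos [-0.0007  0.003  -0.0165] rot [0.0036 0.0069 0.0009]
```

The rows are not in the units I measure in: shifts go in shares of 0.5 m and turns go in shares of 60 degrees. I convert before sending: -0.005 m is -0.01, -0.004 m is -0.008.

```bash
echo '[{"sy": -0.006, "aperture": 0.005}, {"sy": -0.01, "sz": -0.008, "aperture": 0.005}, {"sy": -0.01, "sz": -0.008, "aperture": 0.005}, {"sy": -0.01, "sz": -0.008, "aperture": 0.005}, {"sy": -0.01, "sz": -0.008, "aperture": 0.005}]' > m.json && python3 -m jog m.json>/dev/null; python3 f.py
echo '[{"sz": 0.006, "aperture": 0.005}, {"sz": 0.01, "aperture": 0.005}, {"sz": 0.01, "aperture": 0.005}]' > m.json && python3 -m jog m.json>/dev/null; python3 f.py
for i in 1 2 3 4; do echo '[{"sz": 0.002, "aperture": 0.005}, {"sz": 0.002, "aperture": 0.005}]' > m.json && python3 -m jog m.json>/dev/null; python3 f.py; done
```

```text
F [1.14 0.32 1.  ] M [-0.065  0.408 -0.031] pos [-0.0005  0.0001 -0.0202] rot [-0.0005  0.0075  0.    ]
F [ 0.32  1.15 -2.61] M [-0.061  0.49  -0.073] pos [-0.0009  0.0001 -0.0156] rot [-0.0009  0.0068  0.0003]
F [-0.12 -0.2  -3.28] M [-0.115  0.461  0.015] pos [-0.0009  0.0002 -0.0147] rot [-0.0009  0.0067  0.0002]
F [ 2.81 -0.54 -9.12] M [0.    0.748 0.008] pos [-0.0008  0.0001 -0.0143] rot [-0.001   0.0067  0.0001]
F [  5.12  -0.35 -16.3 ] M [0.172 1.105 0.05 ] pos [-0.0008  0.0002 -0.0142] rot [-0.0011  0.0065 -0.0001]
F [  7.57  -1.76 -23.63] M [0.366 1.526 0.055] pos [-0.0008  0.0001 -0.0141] rot [-0.0013  0.0062 -0.0001]
```

Scaled: -0.001 m is -0.002.

```bash
echo '[{"sz": -0.002, "aperture": 0.005}, {"sz": -0.002, "aperture": 0.005}]' > m.json && python3 -m jog m.json>/dev/null; python3 f.py
for i in 1 2 3; do echo '[{"wy": -0.0038, "aperture": 0.005}, {"wy": -0.0038, "aperture": 0.005}]' > m.json && python3 -m jog m.json>/dev/null; python3 f.py;done
```

```text
F [  4.97  -0.77 -16.22] M [0.191 1.09  0.007] pos [-0.0008  0.0002 -0.0142] rot [-0.0012  0.0064 -0.    ]
F [  4.14  -1.17 -16.73] M [0.13  1.138 0.059] pos [-0.0008  0.0002 -0.0142] rot [-0.0012  0.0023 -0.    ]
F [  4.55  -1.27 -15.95] M [0.228 1.277 0.017] pos [-0.0008  0.0002 -0.0141] rot [-0.0012 -0.0016  0.    ]
F [  4.08  -1.41 -16.13] M [ 0.2    1.393 -0.003] pos [-0.0009  0.0002 -0.0142] rot [-0.0013 -0.0057  0.0001]
```

Scaled: 0.006 rad is 0.0057.

```bash
echo '[{"wy": 0.0057, "aperture": 0.005}, {"wy": 0.0057, "aperture": 0.005}, {"wy": 0.0057, "aperture": 0.005}]' > m.json && python3 -m jog m.json; python3 f.py; python3 plate.py press
python3 - <<'E'
from h import *
R=tool(98.6,.371);C=R.as_matrix()@np.diag([-1,1,-1]);c=np.array([.555,.2875,.116])
for n in("top","scene"):
    h=np.load(n+"_press.npz");q=(pts(n,h["d"])-c)@C
    m=(h["p"].min(2)>(150 if n=="top" else 120))&(abs(q[...,0])<.036)&(abs(q[...,1])<.02)&(q[...,2]>.002)&(q[...,2]<.016);w=q[m]
    A=np.c_[w[:,:2],np.ones(len(w))];print(n,len(w),"plate back slope,height",np.linalg.lstsq(A,w[:,2],rcond=None)[0].round(4))
E
```

```text
clock: 16.77
eef_pos: [0.5507, 0.287, 0.1295]
tool_rot: [-0.074, 0.98, 0.014, 0.184]
ft_force: [-9.6, -3.3, 13.6]
grip_width: 0.011
grasp_force: 62.8
F [  4.4   -1.77 -16.3 ] M [ 0.15   1.234 -0.021] pos [-0.0008  0.0001 -0.0141] rot [-0.0011  0.0005  0.    ]
top 169 plate back slope,height [0.0289 0.0259 0.0069]
scene 94 plate back slope,height [ 0.005  -0.0036  0.0075]
```

View pics/press.png

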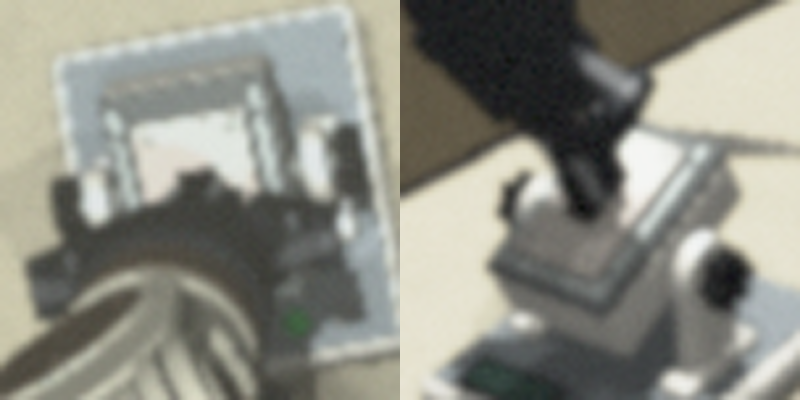

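The plate lies between the rails with a visible gap above the ledge. Its back stands 7–7.5 mm off the face, which is flush for the 8 mm slab, and the pressing force is about 16 N and centred. I'm handing in.

```bash
python3 -c "
from workcell import workorder
print(workorder.job_done())"
```

```text
the job is handed in; nothing more can be done
None
```

I handed the job in with the white plate still held on the reader face at about 0.37 rad, centred by feeling the ledge and one rail and pressed with about 16 N; the pins' travel isn't reported, so that they are fully in is inferred from the plate's height (7–7.5 mm measured, 8 mm slab) and the balanced pressing force.

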